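Snap the cover onto the relay box

TASK

Fit the loose white cover onto the open grey relay box: set it squarely over the opening with its legs inside, then press it down at its four orange pads, corner by corner, until every clip has clicked home and the cover lies flush all round. Never push so hard that the box goes right down to the bottom of its soft rubber mounts, and leave the other things on the bench where they are.

Things in the scene. Friction and masses are not known exactly. Their poses are not given: they have to be found in the camera images.
- cover_grip (a point): white clip-on cover, loose, standing on its legs: plate 70 x 110 x 5 mm (own x by y) with a raised ribbed hood in the middle, 26 mm wide along own x, 44 long along own y, 22 high over the plate. Grasp the hood across its 26 mm. Origin: in the hood, 13 mm over the plate's top, 18 mm over its underside; z up. Same when turned half round, so it may go on either way. 80 g, varies
- pad_a (a point): top of the round orange press pad (15 mm across, 8 mm high) at the cover's +x +y corner; 22 mm and 40 mm from the cover's middle along own x and y, 13 mm over the plate's underside. Under the plate are a round tapered leg at each corner and a like pin half-way along each long side, all 8 mm thick and 20 mm long
- pad_b (a point): the same at the cover's +x -y corner
- pad_c (a point): the same at the cover's -x -y corner
- pad_d (a point): the same at the cover's -x +y corner
- box_rim (a point): middle of the open top of the grey relay box (70 x 110 mm along own x and y, walls 3 mm), at rim height, 62 mm over the bench; z up. Fitted, the cover's plate rests on the rim, in line with the walls (own x parallel, either way round), every pad's top 13 mm over the rim. The legs go into the opening with 1.5 mm play each way; the two middle pins slip between pairs of ribs (1 mm play)
- catch_a: one of four orange spring catches, two on each short end, up to 13 mm over the rim, that hook over the cover's end edges. Merely laid on, the cover stands 8 mm proud on their noses. Each corner needs a push of 5 to 18 N, different for each, straight down on its pad; some 4 mm proud it gives way, snaps down and stays. A corner may sit 2 mm proud till the others are home
- relay_box (a joint): how far the box has sunk on its soft rubber mounts: 0 (up) to 0.010 m (bottomed; over 0.009 is not allowed). It starts to sink at about 2 N and sinks 1 mm for every further 3 N, straight down; it rises again when let go, so the rim gives way under a push
- mount_plate: aluminium plate 100 x 140 x 6 mm (own x by y), fixed to the bench, that carries the box and its four rubber mounts; origin under its middle
- driver: screwdriver, 174 mm, loose bystander
- reel: reel of solder wire, 52 mm, 34 mm high, loose bystander
- tape: roll of yellow tape, 64 mm, 34 mm high, loose bystander
- plug_green: small green terminal plug, 22 mm, loose bystander
- plug_orange: small orange terminal plug, 27 mm, loose bystander
- cutter: side cutter with black handles, 166 mm, loose bystander

How it is judged:
At the end, for the whole second after the job is handed in: All four corners of the cover are clipped home: every pad's top is less than 15.5 mm over the rim (under 2.5 mm proud of flush), the cover is centred on the box within 4 mm and in line with it within 0.06 rad, and the box stands still and up on its mounts (sunk less than 2 mm) (z of each of pad_a, pad_b, pad_c, pad_d in the frame of box_rim below 0.0155 m and horizontal distance between cover_grip and box_rim below 0.004 m and angle between the x axis of cover_grip and the x axis of box_rim, either way round below 0.06 rad and value of joint relay_box below 0.002 m and velocity of joint relay_box below 0.01 m/s); the robot touches nothing.
It fails at once if the box is pushed down to the bottom of its rubber mounts (sunk more than 9 mm) (value of joint relay_box above 0.009 m).
It fails at once if a bystander is moved by more than 20 mm (distance of any of driver, reel, tape, plug_green, plug_orange, cutter from where it was at the start of the episode above 0.02 m).
It also fails if it takes over 67 s, if anything falls off the work surface, if the arm or the gripper's body presses on something with over 40 N, if the wrist force passes 120 N, or if a joint passes its speed limit or range.

ROBOT

A 7-joint arm with a two-finger parallel gripper is mounted at the origin on a cart in front of the work surface, level with it; the furniture and walls round the work are solid. World frame = base frame: x ahead of the robot, y to its left, z up, the work surface at z = 0. Lengths are in m, angles in rad, forces in N, time in s.
With the tool pointing down it reaches from about 0.425 to 0.875 m from the base axis. Payload 4.7 kg.
Tool frame: the origin (TCP) lies midway between the tips of the shut fingers; the grasp point (between the pads) lies 19 mm behind it; z points along the fingers, y is the line along which they close (so a half turn about z gives the same grasp; the last joint's range is limited). The gripper opens to 87 mm and grips with 3 to 60 N. Pads are 19 mm wide; open, the fingers measure 117 mm over their backs; the gripper's body (75 mm by 190 mm) begins 51 mm behind the grasp point.
Start: joints at [1.323, 0.321, -0.07, 1.45, 0.023, 1.371, -0.057], TCP at [0.168, -0.628, 0.223] pointing down, gripper open.
Joint ranges: [-2.86, 2.86], [-0.3, 2.09], [-1.38, 1.24], [0.06, 2.45], [-1.56, 4.7], [0.09, 2.05], [-2.69, 2.69]. Speed limits (rad/s): [2.57, 2.57, 3.14, 3.14, 3.14, 3.14, 3.14].

INTERFACE

Orientations are given as a unit quaternion [x, y, z, w].
In Python, from workcell import env gives the robot as it stands. Calls block until the motion is done:
- env.movep(position, orientation): joint-space move of the TCP to a pose.
- env.servo_line(position, rotation=None, speed=0.15, stop_force=None): straight line of the TCP; rotation=None keeps the orientation; speed is the mean speed in m/s. With stop_force (N) it stops when the force on the tool has changed by that much, and returns True; else False.
- env.goto_joints(angles): joint-space move.
- env.command_gripper(opening, newtons=None): finger opening in m; newtons is the grip in N (None keeps the last); returns when the fingers have stopped.
- env.sleep(seconds).
- env.solve_ik(position, orientation): joint angles nearest the present ones, or None.
- env.camera(name): name is "scene" or "top" or "wrist"; returns a dict with "color" (420x560x3 uint8, red, green, blue), "fx", "fy", "cx", "cy" (pixels), "R" (3x3) and "t" (3): a world point X has camera coordinates R X + t; the wrist camera has in their place "hand_eye" (4x4, takes a point from camera to tool coordinates, whose origin is the TCP and whose axes are the flange's). Camera axes: x right, y down, z forward; pixel columns grow to the right and rows downward; lengths in m; the calibration is good to about 2 mm. The wrist camera is an equidistant fisheye: a pixel r from the principal point sees the ray r / f radians off the axis. A picture is of the moment at which its call begins: read the wrist's pose just before it. There is no depth.
A pose or a line that the arm cannot do raises env.Unreachable and nothing moves.
- env.finish_job(): hands the job in; it is judged then, once.
Readings, each from a call of its own:
- env.current_time_s(): time.
- env.current_joint_pos(): joint angles.
- env.current_dq(): joint speeds.
- env.current_joint_torque(): joint torques, N m.
- env.current_tool_pos(): TCP position.
- env.current_eef_rot(): TCP orientation.
- env.current_contact_force(): force on the tool from outside, world axes, zero at the start.
- env.current_wrist_torque(): the same for the moment, N m.
- env.current_opening(): finger opening in m.
- env.current_gripper_force(): force on a finger pad.
Only numpy, scipy, OpenCV 4.12 (cv2) and the standard library are available. Lean on these libraries where they do the work, as an engineer would, in place of code of your own. Each camera call takes 0.05 s, during which the arm holds its last target. There are 200 camera calls.

## Working session

There is one attempt and no reset: what is moved stays moved. The work goes in short steps, each a Python script; the robot and the scene stay as the last script left them, time stands still between calls to the robot, and variables do not carry over. Pictures are saved under pics/ and viewed, at most 10 in all, crops included, and the job is handed in when it is done.

```bash
mkdir -p pics; python3 - <<'E'
from workcell import env
import cv2,numpy as np,pickle
d={}
for n in("top","scene"):
    c=env.camera(n);d[n]=c;cv2.imwrite(f"pics/{n}0.png",c["color"][:,:,::-1])
    print(n,c["fx"],c["cx"],c["cy"],np.round(-c["R"].T@c["t"],3),np.round(c["R"],3).tolist())
pickle.dump(d,open("d0.pkl","wb"))
print(env.current_time_s(),env.current_tool_pos(),env.current_eef_rot())
E
```

```text
top 382.0625613731885 279.6769002004364 209.09075876805113 [ 0.437 -0.204  0.953] [[-0.001, -1.0, 0.016], [-0.986, -0.001, -0.167], [0.167, -0.016, -0.986]]
scene 491.31647462653376 280.0973179493782 200.7154609566136 [0.253 0.394 0.829] [[-0.883, -0.469, -0.003], [-0.349, 0.661, -0.665], [0.314, -0.586, -0.747]]
0.1 [ 0.16804075 -0.62738185  0.22158479] [ 9.91443268e-01  1.30535457e-01 -1.50385620e-04 -8.47160694e-04]
```

View pics/top0.png

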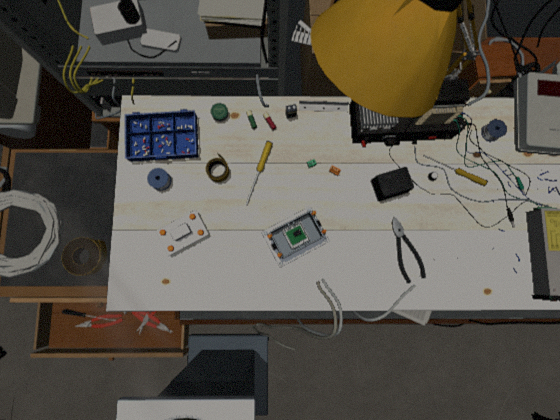

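View pics/scene0.png

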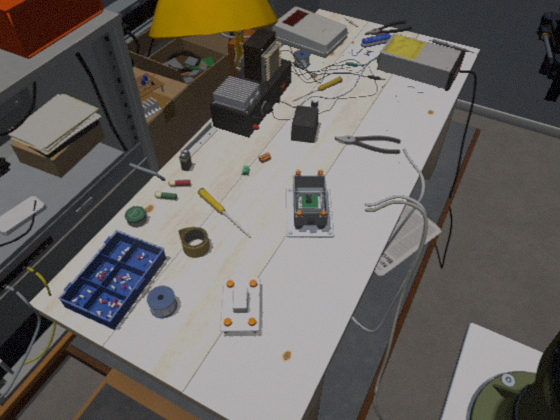

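Top view: the cover is around (184,232) with four orange pads. The box is around (296,237) with its catches at (312,213), (322,226), (268,243) and (279,257). Next I'll segment the orange.

```bash
cat > h.py <<'E'
import numpy as np,cv2
def orange(img,roi,smin=140):
    x0,y0,x1,y1=roi
    h=cv2.cvtColor(img,cv2.COLOR_RGB2HSV)[y0:y1,x0:x1]
    m=cv2.inRange(h,(5,smin,90),(20,255,255))
    n,_,st,ce=cv2.connectedComponentsWithStats(m)
    return [(ce[i]+[x0,y0],st[i,4],st[i,2:4]) for i in range(1,n) if st[i,4]>=5]
def cast(c,p,z):
    d=c["R"].T@np.array([(p[0]-c["cx"])/c["fx"],(p[1]-c["cy"])/c["fy"],1]);o=-c["R"].T@c["t"]
    return o+d*(z-o[2])/d[2]
def proj(c,X):
    q=c["R"]@X+c["t"];return np.array([c["fx"]*q[0]/q[2]+c["cx"],c["fy"]*q[1]/q[2]+c["cy"]])
E
python3 - <<'E'
import pickle,cv2,numpy as np
from h import *
d=pickle.load(open("d0.pkl","rb"))
for n,what,roi,z in[("top","cover",(150,205,215,265),.031),("scene","cover",(212,265,270,340),.031),("top","box",(255,200,335,270),.073),("scene","box",(280,165,340,240),.073)]:
    print(n,what)
    for ce,a,wh in orange(d[n]["color"],roi): print(np.round(ce,1),a,wh,np.round(cast(d[n],ce,z),4))
t=cv2.resize(d["top"]["color"][195:275,150:340],None,fx=4,fy=4,interpolation=2)[:,:,::-1]
s=cv2.resize(d["scene"]["color"][160:240,270:345],None,fx=3.2,fy=3.2,interpolation=2)[:,:,::-1]
s2=cv2.resize(d["scene"]["color"][265:345,205:280],None,fx=3.2,fy=3.2,interpolation=2)[:,:,::-1]
o=np.zeros((580,760,3),np.uint8);o[:320]=t;o[322:322+s.shape[0],:s.shape[1]]=s;o[322:322+s2.shape[0],300:300+s2.shape[1]]=s2
cv2.imwrite("pics/crop.png",o)
E
```

```text
top cover
[192. 216.] 21 [5 5] [ 0.5762 -0.0054  0.031 ]
[162.1 231.9] 22 [5 5] [0.5373 0.0651 0.031 ]
[200. 232.] 21 [5 5] [ 0.5372 -0.0261  0.031 ]
[170.2 248. ] 23 [5 5] [0.4986 0.0439 0.031 ]
scene cover
[252.7 282.9] 33 [6 7] [ 0.5363 -0.0231  0.031 ]
[229.5 283.5] 32 [6 6] [ 0.5744 -0.0014  0.031 ]
[227.  321.7] 42 [7 8] [0.5364 0.068  0.031 ]
[251.7 321.1] 38 [7 7] [0.498  0.0464 0.031 ]
top box
[313.5 212.5] 11 [4 4] [ 0.5784 -0.2969  0.073 ]
[323.5 231. ] 10 [4 3] [ 0.535  -0.3195  0.073 ]
[269.6 235.6] 11 [4 4] [ 0.5242 -0.1947  0.073 ]
[279.2 254.3] 12 [4 4] [ 0.4813 -0.2169  0.073 ]
scene box
[297.8 171.8] 13 [4 5] [ 0.576  -0.2902  0.073 ]
[320.  172.3] 13 [3 5] [ 0.5327 -0.3114  0.073 ]
[298.8 212.2] 20 [5 5] [ 0.5227 -0.1882  0.073 ]
[323.1 212.4] 17 [5 4] [ 0.4791 -0.2108  0.073 ]
```

View pics/crop.png

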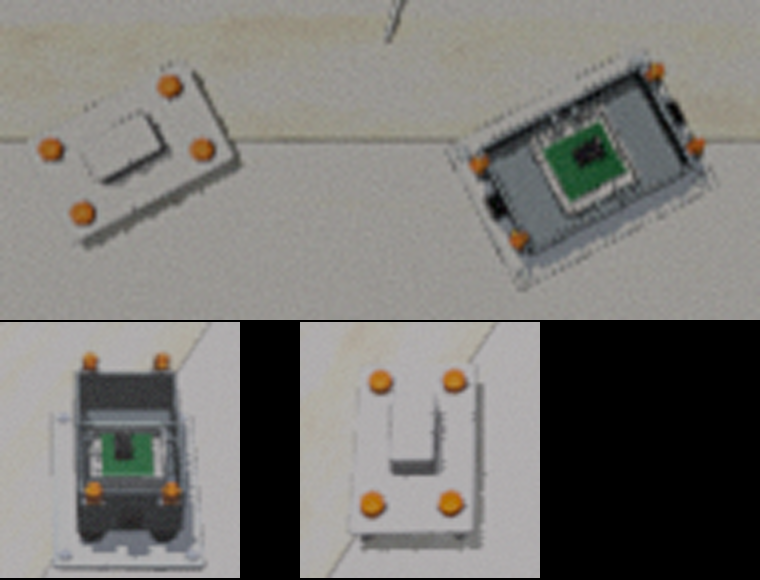

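The crop shows four clean pads on the cover and four catches on the open box. The two have nearly the same yaw (~29°), so I'll hover the wrist camera over each in the same orientation and let calibration bias cancel.

```bash
cat >> h.py <<'E'
from scipy.spatial.transform import Rotation as Ro
def quat(yaw): # tool down, tool y along (cos yaw, sin yaw)
    y=np.array([np.cos(yaw),np.sin(yaw),0]);z=np.array([0,0,-1.]);return Ro.from_matrix(np.c_[np.cross(y,z),y,z]).as_quat()
def wcast(c,pos,q,p,z):
    u=np.array([(p[0]-c["cx"]),(p[1]-c["cy"])])/c["fx"];r=np.hypot(*u);s=np.sin(r)/max(r,1e-9)
    H=c["hand_eye"];R=Ro.from_quat(q).as_matrix()
    d=R@H[:3,:3]@np.array([u[0]*s,u[1]*s,np.cos(r)]);o=R@H[:3,3]+pos
    return o+d*(z-o[2])/d[2]
def look(env,name):
    pos,q=np.array(env.current_tool_pos()),np.array(env.current_eef_rot());c=env.camera("wrist")
    cv2.imwrite(f"pics/{name}.png",c["color"][:,:,::-1]);return c,pos,q
E
python3 - <<'E'
from workcell import env
from h import *
import pickle
yaw=np.radians(28.6)
best=None
for k in(0,np.pi):
    for p in((.537,.021,.2),(.529,-.2535,.24),(.529,-.2535,.1)):
        print(k,p,np.round(env.solve_ik(p,quat(yaw+k)),2))
k=min((0,np.pi),key=lambda k:abs(env.solve_ik((.537,.021,.2),quat(yaw+k))[6]))
print("k",k)
out={}
for n,p in(("box",(.529,-.2535,.242)),("cover",(.537,.021,.2))):
    env.movep(p,quat(yaw+k));env.sleep(.3);out[n]=look(env,n+"1");c,pos,q=out[n]
    print(n,env.current_time_s(),pos,np.round(env.current_contact_force(),2))
    for ce,a,wh in orange(c["color"],(0,0,560,420)):
        if a>15: print(np.round(ce,1),a,wh,np.round(wcast(c,pos,q,ce,.073 if n=="box" else .033),4))
print(c["fx"],c["cx"],c["cy"],c["hand_eye"].round(4).tolist())
pickle.dump(out,open("d1.pkl","wb"))
cv2.imwrite("pics/pair.png",cv2.resize(np.hstack([out["box"][0]["color"],out["cover"][0]["color"]])[:,:,::-1],(800,300)))
E
```

```text
0 (0.537, 0.021, 0.2) [ 0.67  0.17 -0.83  1.74  0.13  1.29  0.31]
0 (0.529, -0.2535, 0.24) [ 0.91  0.22 -0.59  1.57  0.13  1.38  0.8 ]
0 (0.529, -0.2535, 0.1) [ 0.91  0.34 -0.6   1.74  0.21  1.13  0.74]
3.141592653589793 (0.537, 0.021, 0.2) [-1.06  0.14  1.06  1.79 -0.13  1.28 -2.61]
3.141592653589793 (0.529, -0.2535, 0.24) [ 0.71  0.2  -0.35  1.58  0.07  1.38 -2.29]
3.141592653589793 (0.529, -0.2535, 0.1) [ 0.67  0.3  -0.31  1.75  0.1   1.11 -2.32]
k 0
box 2.3333 [ 0.52879102 -0.25402207  0.24189911] [ 0.09 -0.01 -0.16]
[378.6  19. ] 91 [12 11] [ 0.532  -0.0433  0.073 ]
[412.9  23.4] 81 [11 10] [ 0.5662 -0.0244  0.073 ]
[255.6 134.9] 76 [10 11] [ 0.481  -0.2157  0.073 ]
[303.4 135.5] 78 [10 11] [ 0.524 -0.193  0.073]
[256.  240.8] 66 [ 9 10] [ 0.5347 -0.318   0.073 ]
[300.2 241.4] 62 [ 9 10] [ 0.578  -0.2953  0.073 ]
cover 3.7583 [0.53723554 0.01995106 0.20002754] [ 0.49  0.25 -0.51]
[286.7   2.3] 60 [15  7] [0.451  0.1955 0.033 ]
[499.8  13.8] 63 [15 30] [0.663  0.3386 0.033 ]
[480.4  72.6] 140 [25 71] [0.6718 0.2521 0.033 ]
[470.1  78.2] 30 [ 7 16] [0.663  0.2373 0.033 ]
[459.6  99.1] 54 [14 27] [0.6631 0.2079 0.033 ]
[514.3 124.5] 271 [34 46] [0.748 0.231 0.033]
[257.7 150.2] 131 [13 13] [0.4988 0.0457 0.033 ]
[300.3 150.1] 134 [13 13] [0.5369 0.0664 0.033 ]
[259.2 223.8] 108 [12 12] [ 0.5368 -0.0239  0.033 ]
[299.6 224. ] 107 [12 11] [ 0.5752 -0.0034  0.033 ]
[184.7 344.4] 39 [9 6] [ 0.527  -0.2283  0.033 ]
325.19226210127806 279.04102528372414 206.8011961669486 [[-0.0006, -0.9576, -0.288, 0.0799], [1.0, -0.0007, 0.0001, 0.0001], [-0.0003, -0.288, 0.9576, -0.1628], [0.0, 0.0, 0.0, 1.0]]
```

View pics/pair.png

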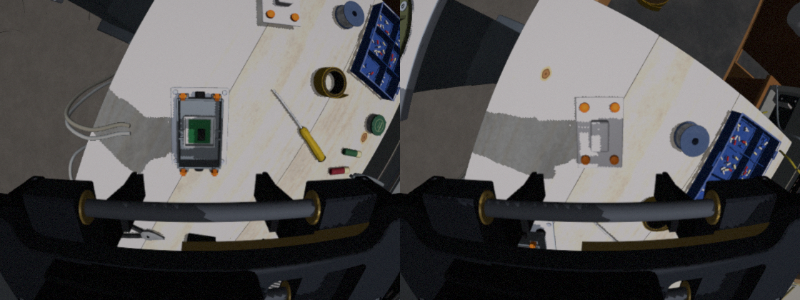

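Left half: the box with its catches at both ends. Right half: the cover with four pads. The wrist result for the cover centre, (0.5369, 0.0212), agrees with the other views. Next I'll grasp it, lift it and look at it in the hand over the box.

```bash
python3 - <<'E'
from workcell import env
from h import *
import pickle
yc,yb=np.radians(28.6),np.radians(27.75)
env.command_gripper(.06)
env.movep((.5369,.0212,.09),quat(yc))
env.servo_line((.5369,.0212,.0280),speed=.06,stop_force=8)
print(env.current_tool_pos(),env.current_contact_force())
env.command_gripper(.0,25);print(env.current_opening(),env.current_gripper_force())
env.servo_line((.5369,.0212,.16),speed=.12)
print(env.current_tool_pos(),env.current_contact_force())
env.movep((.5294,-.2550,.16),quat(yb))
env.servo_line((.5294,-.2550,.125),speed=.1);env.sleep(.3)
r=look(env,"held");pickle.dump(r,open("d2.pkl","wb"));c,pos,q=r
print(env.current_time_s(),pos,Ro.from_quat(q).as_matrix().round(4)[:,1])
zp=pos[2]-.003+.008
for ce,a,wh in orange(c["color"],(150,0,400,420)):
    if a>15: print(np.round(ce,1),a,wh,np.round(wcast(c,pos,q,ce,.073),4),np.round(wcast(c,pos,q,ce,zp),4))
E
```

```text
[0.537302   0.02124825 0.02839843] [-0.30238652  0.361303   -0.51093047]
0.025651377276552045 24.999048113822937
[0.53628946 0.02110751 0.15913997] [-0.10125587  0.99611612 -1.43242135]
10.0917 [ 0.52974195 -0.2551537   0.1255932 ] [8.850e-01 4.655e-01 5.000e-04]
[241.6 145.3] 184 [16 16] [ 0.4809 -0.2154  0.073 ] [ 0.484  -0.2071  0.1306]
[314.6 145.2] 178 [16 16] [ 0.5239 -0.1929  0.073 ] [ 0.5155 -0.1906  0.1306]
[235.9 192.8] 562 [27 27] [ 0.4919 -0.2466  0.073 ] [ 0.492  -0.2299  0.1306]
[321.9 192.7] 556 [27 27] [ 0.5442 -0.2191  0.073 ] [ 0.5303 -0.2098  0.1306]
[248.4 325.8] 44 [14 12] [ 0.548  -0.3438  0.073 ] [ 0.5332 -0.3012  0.1306]
[310.3 326.2] 58 [15 13] [ 0.5933 -0.3206  0.073 ] [ 0.5663 -0.2841  0.1306]
```

View pics/held.png

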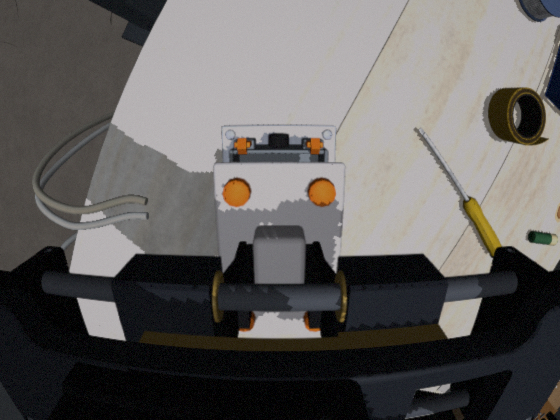

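The held picture shows the near pads at (236,193) and (322,193), and the box catches behind them at (242,145) and (315,145). The cover centre is (0.5298, −0.2553) and the box centre (0.5294, −0.2554), with equal yaw, so I'll lower it.

```bash
python3 - <<'E'
from workcell import env
from h import *
x,y=.5290,-.2551
env.servo_line((x,y,.098),speed=.06)
print(env.current_tool_pos(),env.current_contact_force())
s=env.servo_line((x,y,.0765),speed=.02,stop_force=4);env.sleep(.2)
print(s,env.current_time_s(),env.current_tool_pos(),env.current_contact_force(),env.current_wrist_torque())
c,pos,q=look(env,"low")
R=Ro.from_quat(q).as_matrix()
for ce,a,wh in orange(c["color"],(150,0,400,260)):
    if a>15: print(np.round(ce,1),a,R.T@(wcast(c,pos,q,ce,.073)-pos))
E
```

```text
[ 0.52893255 -0.25500619  0.09772388] [-0.18050527  0.32443391 -0.64019606]
False 12.1167 [ 0.52939911 -0.25566266  0.07690897] [ 0.20198047 -3.25119615  3.8220147 ] [-0.56166278 -0.23984386 -0.00774422]
[232.4 152.9] 258 [ 0.05895621 -0.02402836  0.00381982]
[325.7 153. ] 255 [0.05891014 0.02425386 0.00384295]
[235.8 192.8] 563 [ 0.03762506 -0.02286406  0.00384848]
[321.9 192.7] 557 [0.03761935 0.02287558 0.00387034]
```

View pics/low.png

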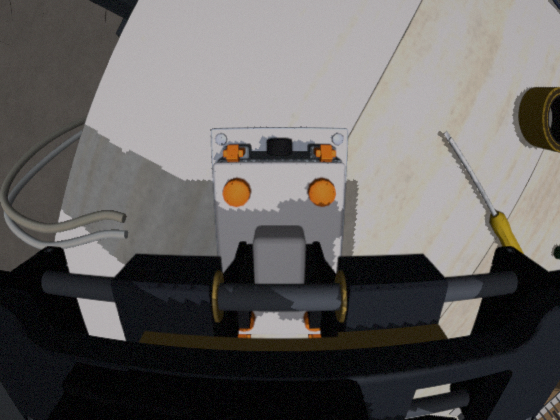

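The cover is seated on the noses, reached with about 4 N, and the near catches sit just outside the plate edge. I'll release it and check from above, then press the corners.

```bash
cat >> h.py <<'E'
def press(env,cx,cy,yaw,u,v,stop=22,zmin=.0668):
    q=quat(yaw);R=Ro.from_quat(q).as_matrix();p=R@[u,v,0]
    x,y=cx+p[0],cy+p[1]
    env.movep((x,y,.115),q);env.servo_line((x,y,.09),speed=.08)
    f0=env.current_contact_force()[2]
    s=env.servo_line((x,y,zmin),speed=.015,stop_force=stop)
    z1,f1=env.current_tool_pos()[2],env.current_contact_force()[2]
    print((u,v),"stopped",s,"z %.4f F %.1f t %.1f"%(z1,f1-f0,env.current_time_s()))
    env.servo_line((x,y,.115),speed=.08)
E
python3 - <<'E'
from workcell import env
from h import *
p=np.array(env.current_tool_pos())
env.command_gripper(.05);env.servo_line((p[0],p[1],.14),speed=.12)
c=env.camera("top")
P=[cast(c,ce,.081) for ce,a,wh in orange(c["color"],(255,200,335,270)) if a>14]
print(np.round(P,4), np.mean(P,0))
env.movep((.529,-.2551,.242),quat(np.radians(27.75)));env.sleep(.2)
c,pos,q=look(env,"laid");print(env.current_time_s(),pos)
for ce,a,wh in orange(c["color"],(200,90,350,270)):
    if a>15: print(np.round(ce,1),a,np.round(wcast(c,pos,q,ce,.082),4))
cv2.imwrite("pics/laidc.png",cv2.resize(c["color"][100:270,200:360,::-1],None,fx=3.3,fy=3.3))
E
```

```text
[] nan
14.375 [ 0.52803214 -0.2548661   0.24011852]
[256.1 134.5] 65 [ 0.4809 -0.214   0.082 ]
[304.2 134.5] 65 [ 0.5228 -0.192   0.082 ]
[258.  154.2] 143 [ 0.4916 -0.2307  0.082 ]
[301.9 154.2] 142 [ 0.5302 -0.2104  0.082 ]
[259.3 229.9] 110 [ 0.5288 -0.3014  0.082 ]
[300.7 229.9] 111 [ 0.5675 -0.2811  0.082 ]
[258.  243.4] 41 [ 0.5344 -0.316   0.082 ]
[302.2 243.3] 39 [ 0.5764 -0.2938  0.082 ]
  return _methods._mean(a, axis=axis, dtype=dtype,
  ret = ret.dtype.type(ret / rcount)
```

View pics/laidc.png

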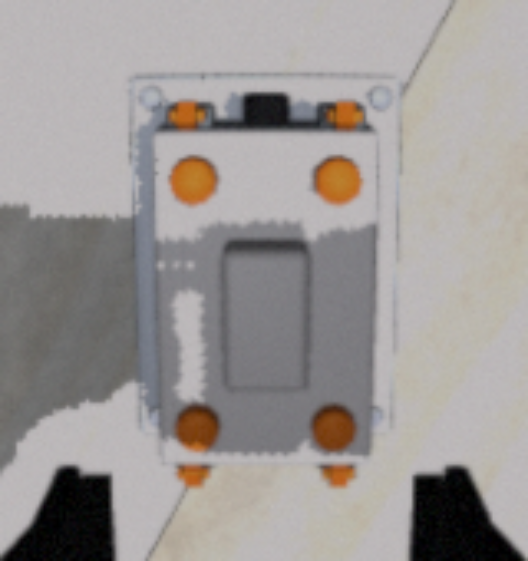

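The cover lies square on the box, centred at about (0.5295, −0.2559) between both pairs of catches. Now the corner presses.

```bash
python3 - <<'E'
from workcell import env
from h import *
env.command_gripper(0.,20)
for u,v in((.04,.022),(-.04,-.022),(.04,-.022),(-.04,.022)):
    press(env,.5295,-.2557,np.radians(27.75),u,v)
E
```

```text
(0.04, 0.022) stopped False z 0.0701 F 18.0 t 18.2
(-0.04, -0.022) stopped False z 0.0701 F 16.6 t 21.6
(0.04, -0.022) stopped False z 0.0691 F 18.6 t 24.9
(-0.04, 0.022) stopped False z 0.0697 F 17.6 t 28.3
```

At the end of each press, pad height over the sunken rim comes out near 13 mm, so all four appear home. I'll confirm with a light touch on each pad and a picture.

```bash
python3 - <<'E'
from workcell import env
from h import *
for u,v in((-.04,.022),(.04,.022),(.04,-.022),(-.04,-.022)):
    press(env,.5295,-.2557,np.radians(27.75),u,v,stop=2.5,zmin=.0725)
env.movep((.529,-.2551,.242),quat(np.radians(27.75)));env.sleep(.2)
c,pos,q=look(env,"end");print(env.current_time_s())
for ce,a,wh in orange(c["color"],(200,90,350,270)):
    if a>15: print(np.round(ce,1),a,np.round(wcast(c,pos,q,ce,.075),4))
s=env.camera("scene")["color"][160:250,270:350]
o=np.hstack([cv2.resize(c["color"][100:260,200:360],(400,400)),cv2.resize(s,(356,400),interpolation=2)])
cv2.imwrite("pics/endc.png",o[:,:,::-1])
E
```

```text
(-0.04, 0.022) stopped True z 0.0745 F 3.5 t 30.7
(0.04, 0.022) stopped True z 0.0744 F 2.3 t 33.2
(0.04, -0.022) stopped True z 0.0748 F 3.2 t 35.5
(-0.04, -0.022) stopped True z 0.0749 F 3.7 t 38.0
39.5083
[256.5 134.7] 72 [ 0.4811 -0.2153  0.075 ]
[304.4 134.6] 77 [ 0.5236 -0.1929  0.075 ]
[260.6 153.1] 133 [ 0.4933 -0.2302  0.075 ]
[303.6 153.2] 135 [ 0.5319 -0.21    0.075 ]
[261.7 227.4] 110 [ 0.5304 -0.3009  0.075 ]
[302.5 227.3] 109 [ 0.5692 -0.2804  0.075 ]
[258.5 242.1] 57 [ 0.535  -0.3179  0.075 ]
[302.8 241.8] 57 [ 0.5777 -0.2951  0.075 ]
```

View pics/endc.png

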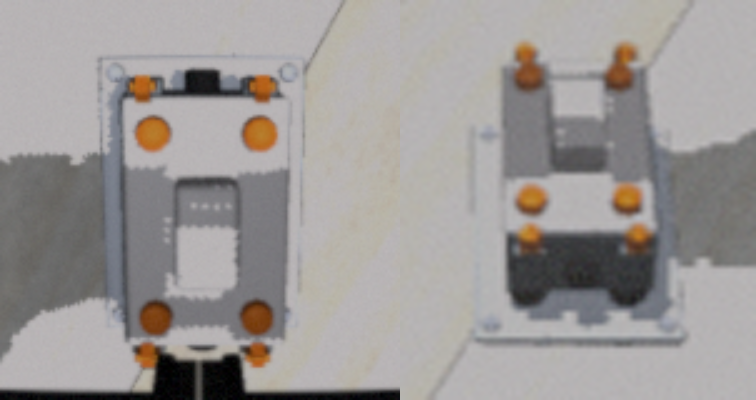

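All four pads are at 74.4–74.9 mm (flush is 75), the catches are hooked over both ends, and the cover is centred within about 2 mm. Handing in.

```bash
python3 -c "
from workcell import env
print(env.finish_job())"
```

```text
the job is handed in; nothing more can be done
None
```

The cover is clipped home at all four corners and lies flush, centred within about 2 mm. The hardest press was about 19 N (box sunk an estimated 5.5 mm), no bystander was deliberately touched, and I handed in at about 40 s; no verdict came back.

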